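Load a push-button station into a sloped drilling nest

ROBOT

A 7-joint arm with a two-finger parallel gripper is mounted at the origin on the work surface. World frame = base frame: x ahead of the robot, y to its left, z up, the work surface at z = 0. Lengths are in m, angles in rad, forces in N, time in s.
With the tool pointing down it reaches from about 0.4 to 0.85 m from the base axis. Payload 4.5 kg.
Tool frame: the origin (TCP) lies midway between the tips of the shut fingers; the grasp point (between the pads) lies 19 mm behind it; y points along the fingers, x is the direction in which the jaws open and shut, and the axes are right-handed (so a half turn about y gives the same grasp; the last joint's range is limited). The gripper opens to 85 mm and grips with 20 to 120 N. Pads are 22 mm wide; open, the fingers measure 114 mm over their backs; the gripper's body (76 mm by 85 mm) begins 54 mm behind the grasp point. The pads swing forward as they close: fully open they stand 13 mm farther back than shut.
Start: joints at [1.259, 0.689, -0.195, 1.565, 0.157, 0.902, -0.215], TCP at [0.212, -0.588, 0.231] pointing down, gripper open.
Joint ranges: [-3.01, 3.01], [-0.46, 2.08], [-1.47, 1.51], [0.13, 2.56], [-1, 4.14], [0.04, 2.09], [-2.66, 2.66]. Speed limits (rad/s): [2.57, 2.57, 3.14, 3.14, 3.14, 3.14, 3.14].

INTERFACE

Orientations are given as a unit quaternion [x, y, z, w].
In Python, from plant import ctrl, camera, get_calibration, regions_of, spot_point gives the robot as it stands. The module is installed in compiled form; this text tells all that it offers. Calls block until the motion is done:
- ctrl.move_pose(position, orientation): joint-space move of the TCP to a pose.
- ctrl.line_to(position, rot=None, vel=0.15, until_force=None): straight line of the TCP; rot=None keeps the orientation; vel is the mean speed in m/s. With until_force (N) it stops when the force on the tool has changed by that much, and returns True; else False.
- ctrl.move_j(angles): joint-space move.
- ctrl.command_gripper(opening, effort=None): opening from 0.0 (shut) to 1.0 (fully open); effort is the grip in N (None keeps the last); returns when the fingers have stopped.
- ctrl.sleep(seconds).
- ctrl.solve_ik(position, orientation): joint angles nearest the present ones, or None.
- ctrl.read_state(): the state.
- camera(name): name is "scene" or "top"; returns (picture, depth): 400x640x3 uint8, red, green, blue; 400x640 float32, m along the optical axis (not along the pixel's ray), 0 where there is no reading.
- get_calibration(name): a dict with "fx", "fy", "cx", "cy" (pixels), "view" (4x4, takes a point from world to camera coordinates). Camera axes: x right, y up, looking along -z (the intrinsics and any distortion apply to the point x, -y, -z); pixel columns grow to the right and rows downward; lengths in m; the calibration is good to about 2 mm. A picture is of the moment at which its call begins. get_calibration takes no time and is no camera call.
A pose or a line that the arm cannot do raises ctrl.PlanningError and nothing moves.
- ctrl.sign_off(): hands the job in, once; it reports no verdict.
Trained networks look in the newest picture that a camera, given by its name, has taken for a name from the list of things; names that differ only in an ending like _2 or _b are one class to them, and where a whole thing is asked for, a point or a joint stands for the part that bears it (a point fixed in the world has none). Each returns a list of dicts, best first, with "conf" (0 to 1); they miss things now and then, are a little off and sometimes report something else, mostly with a low value. They report only what shows in the picture. A call takes as long as a camera call.
- regions_of(camera, thing): "pixels" (400x640 bool, what is visible of it) and "point" ([column, row] in pixels, amid what is visible of it).
- spot_point(camera, thing): "point" ([column, row] in pixels: a listed point, or the origin of a listed thing).
The state is a dict: "time": time; "q": joint angles; "joint_velocities": joint speeds; "joint_torque": joint torques, N m; "eef_pos": TCP position; "orientation": TCP orientation; "contact_force": force on the tool from outside, world axes, zero at the start; "torque": the same for the moment, N m; "gripper_width": opening from 0.0 (shut) to 1.0 (fully open).
Only numpy, scipy, OpenCV 4.12 (cv2) and the standard library are available. Lean on these libraries where they do the work, as an engineer would, in place of code of your own. Each camera call takes 0.05 s, during which the arm holds its last target.

TASK

Pick up the two-button control station (black lid, one green and one white button) and set it gently, buttons up, on the white sloped plate of the drilling nest, with its long side parallel to the nest's longer blue fence and a good 4 cm clear of both fences. Let go and back away so that it slides down by itself until it rests flush against both fences in the low corner; do not push it home. Leave the emergency-stop box and the plain junction box where they are.

Things in the scene. Friction and masses are not known exactly. Their poses are not given: they have to be found in the camera images.
- station: control station to load: grey case 90 (x) x 60 (y) x 36 mm (z), black lid, green button at x -21 and white at x +21, 22 mm wide, 11 mm proud; 0.2 to 0.3 kg. Origin: centre of its underside, z up out of the buttons. Starts flat on the table; grip the case across its 60 mm width. Half a turn about z makes no difference in the nest.
- plate: nest's fixed white plate, 190 (x) x 160 mm (y). Origin: inside low corner on its upper face, 66 mm up. x runs uphill along the long fence (y = 0), y uphill along the short fence (x = 0), z is its normal, 20 deg off vertical. Blue fences 18 mm high, 12 thick, outside that area. Friction 0.1: parts slide to the corner. Station seated: origin at x 45, y 30, z 0, x axes parallel. Top corner 150 mm up.
- estop: bystander, leave alone: the same 90 x 60 x 36 mm grey case with a yellow lid and one red mushroom button, 58 mm high in all. Origin: centre of its underside, x along the 90 mm side.
- junction: bystander, leave alone: the same 90 x 60 x 36 mm grey case with a plain grey lid and no buttons. Origin: centre of its underside, x along the 90 mm side.

How it is judged:
By the outcome, as a careful person would: the job done as asked, in the order asked, and still so for the second after the job is handed in, with the robot touching nothing.
It also fails if it takes over 35 s, if anything falls off the work surface, if the arm or the gripper's body presses on something with over 40 N, if the wrist force passes 120 N, or if a joint passes its speed limit or range.

## Working session

There is one attempt and no reset: what is moved stays moved. The work goes in short steps, each a Python script; the robot and the scene stay as the last script left them, time stands still between calls to the robot, and variables do not carry over. Pictures are saved under pics/ and viewed, and the job is handed in when it is done.

```bash
mkdir -p pics; ls
python3 - <<'E'
from plant import ctrl, camera, get_calibration
import cv2, numpy as np
for n in ("scene","top"):
    p,d=camera(n); cv2.imwrite(f"pics/{n}0.png",p[:,:,::-1]); np.save(f"{n}0.npy",d)
    c=get_calibration(n); print(n,{k:(np.round(v,4).tolist()) for k,v in c.items()})
print(ctrl.read_state())
E
```

```text
pics
scene {'fx': 421.9468, 'fy': 421.9468, 'cx': 310.613, 'cy': 207.0416, 'view': [[0.4912, 0.8709, -0.0127, -0.1772], [-0.6679, 0.386, 0.6364, 0.3692], [0.5591, -0.3041, 0.7713, -1.2013], [0.0, 0.0, 0.0, 1.0]]}
top {'fx': 387.7145, 'fy': 387.7145, 'cx': 314.7241, 'cy': 201.2882, 'view': [[-0.0056, -1.0, 0.0042, -0.1274], [0.9921, -0.005, 0.1255, -0.5431], [-0.1254, 0.0049, 0.9921, -0.7767], [0.0, 0.0, 0.0, 1.0]]}
{'time': 0.1, 'q': array([ 1.25878658,  0.68995072, -0.19449054,  1.56622976,  0.15727616,
        0.90256169, -0.21511032]), 'joint_velocities': array([ 0.00053737, -0.00016214, -0.00089422, -0.00225278,  0.00082944,
       -0.00083287, -0.00068573]), 'joint_torque': array([-4.76222020e-03, -5.40603554e+01, -1.27186608e+00, -1.58985043e+01,
        9.36630095e-03,  4.42237986e-03,  2.38039911e-05]), 'eef_pos': array([ 0.21158903, -0.587453  ,  0.23053468]), 'orientation': array([-0.5782531 ,  0.40704951, -0.40597899,  0.57889128]), 'contact_force': array([-0.34749792,  0.25772978, -0.08369009]), 'torque': array([-0.00465877, -0.04287163,  0.03338827]), 'gripper_width': 0.9979476723055183}
```

View pics/scene0.png

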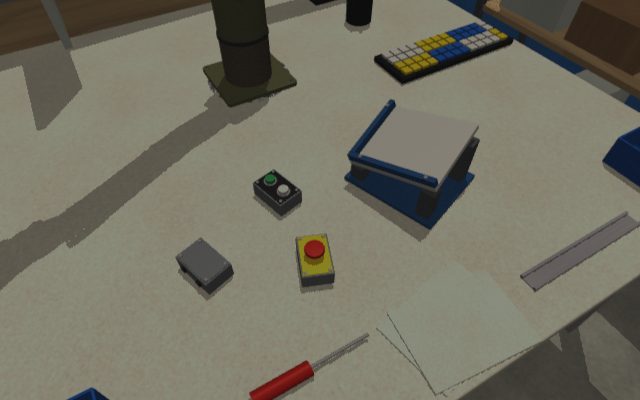

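View pics/top0.png

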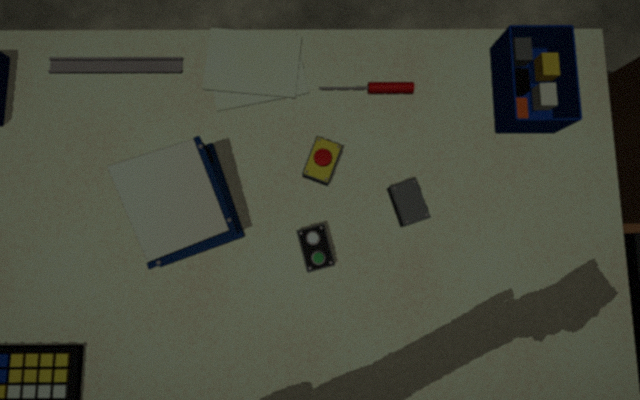

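The scene shot shows the station at about (277,191), the e-stop at (315,258), the junction box at (205,265) and the nest around (420,150). In the top view the station is at (316,247) and the nest's corner at about (240,237). Next I measure poses.

```bash
cat > h.py <<'E'
from plant import ctrl, camera, get_calibration, regions_of, spot_point
import cv2, numpy as np
from scipy.spatial.transform import Rotation as R
def world(n,d,mask=None):
    c=get_calibration(n); v,u=np.indices(d.shape)
    P=np.stack([(u-c['cx'])/c['fx']*d,-(v-c['cy'])/c['fy']*d,-d],-1)
    V=np.array(c['view']); return (P-V[:3,3])@V[:3,:3]
def project(n,P):
    c=get_calibration(n);V=np.array(c['view']);p=np.atleast_2d(P)@V[:3,:3].T+V[:3,3]
    return np.stack([c['cx']+c['fx']*p[:,0]/-p[:,2],c['cy']-c['fy']*p[:,1]/-p[:,2]],-1)
E
python3 - <<'E'
from h import *
np.set_printoptions(precision=4,suppress=True)
for n in("scene","top"):
    p,d=camera(n);W=world(n,d);np.savez(f"{n}1.npz",p=p,d=d,W=W)
    for t in("station","plate","estop","junction"):
        rs=regions_of(n,t);ss=spot_point(n,t)
        print(n,t,[(round(r['conf'],2),r['pixels'].sum(),np.round(r['point'])) for r in rs[:2]],[(round(r['conf'],2),np.round(r['point'],1)) for r in ss[:2]])
        if not rs: continue
        m=rs[0]['pixels']&(d>0); np.save(f"m_{n}_{t}.npy",m)
        P=W[m]; z=P[:,2]
        print('  z pct',np.percentile(z,[2,10,50,90,98]))
        if t!='plate':
            top=P[(z>.03)&(z<.045)]; r=cv2.minAreaRect((top[:,:2]*1000).astype(np.float32)); print('  rect mm',r,'medz',np.median(top[:,2]))
        else:
            q=np.median(P,0); 
            for it in range(5):
                A=P-P.mean(0);nn=np.linalg.svd(A,full_matrices=False)[2][2];e=A@nn;P=P[abs(e)<max(.003,2*e.std())]
            nn*=np.sign(nn[2]);print('  normal',nn,'tilt',np.degrees(np.arccos(nn[2])),'c',P.mean(0),'rms',e.std(),len(P))
            print('  downhill az',np.degrees(np.arctan2(nn[1],nn[0])))
print(ctrl.read_state()['time'])
E
```

```text
scene station [(0.65, np.int64(1393), array([277., 192.]))] [(0.84, array([276. , 195.7]))]
  z pct [0.003  0.0117 0.0373 0.0443 0.0485]
  rect mm ((449.34197998046875, -131.2844696044922), (91.01297760009766, 61.57046890258789), 14.982636451721191) medz 0.037971920301076975
scene plate [(0.92, np.int64(6842), array([410., 148.]))] [(0.94, array([356.9, 155.3]))]
  z pct [0.0742 0.0848 0.1086 0.1314 0.1427]
  normal [-0.1356 -0.3122  0.9403] tilt 19.898521373877088 c [0.5461 0.146  0.1106] rms 0.0012447124556905526 5224
  downhill az -113.47266468129187
scene estop [(0.87, np.int64(1631), array([311., 261.]))] [(0.6, array([311.7, 264.1]))]
  z pct [0.0053 0.0197 0.038  0.0585 0.0601]
  rect mm ((635.8009643554688, -147.311279296875), (59.97146987915039, 87.7991943359375), 68.9792251586914) medz 0.03791166869839031
scene junction [(0.93, np.int64(1911), array([201., 266.]))] [(0.62, array([202.4, 271.2]))]
  z pct [0.0009 0.0129 0.0372 0.0392 0.0403]
  rect mm ((543.7631225585938, -328.8178405761719), (91.38226318359375, 60.4034538269043), 17.589553833007812) medz 0.03779418528801814
[... 444 characters left out ...]
tilt 19.934352224808528 c [0.5388 0.1474 0.109 ] rms 0.0012287848467071557 8740
  downhill az -113.74970638044108
top estop [(0.98, np.int64(1266), array([320., 158.])), (0.38, np.int64(1423), array([407., 202.]))] [(0.6, array([318.7, 159.8]))]
  z pct [0.0078 0.0345 0.0378 0.0579 0.06  ]
  rect mm ((632.2646484375, -145.9437255859375), (60.01380157470703, 91.14582061767578), 68.93608093261719) medz 0.03741773112841264
top junction [(0.72, np.int64(1377), array([408., 203.]))] [(0.95, array([405. , 205.2]))]
  z pct [0.0024 0.0278 0.0373 0.0395 0.0407]
  rect mm ((540.6671142578125, -328.1065368652344), (89.40754699707031, 60.433555603027344), 18.19967269897461) medz 0.03753992779663157
1.0
```

Run:
```python
from h import *
np.set_printoptions(precision=4,suppress=True)
for n in("scene","top"):
    f=np.load(f"{n}1.npz");W=f['W'];d=f['d'];p=f['p']
    m=np.load(f"m_{n}_plate.npy")
    P=W[m&(d>0)]
    for it in range(6):
        c=P.mean(0);nn=np.linalg.svd(P-c,full_matrices=False)[2][2];nn*=np.sign(nn[2]);e=(P-c)@nn;P=P[abs(e)<.003]
    # all pixels near plane and whitish
    mx=p.max(-1).astype(int);sat=(mx-p.min(-1))/np.maximum(mx,1)
    mm=(abs((W-c)@nn)<.004)&(sat<.25)&(np.linalg.norm(W-c,axis=-1)<.16)&(d>0)
    k=cv2.connectedComponentsWithStats(mm.astype(np.uint8));l=1+np.argmax(k[2][1:,4]);mm=k[1]==l
    P=W[mm]; ex=np.cross([0,1,0],nn);ex/=np.linalg.norm(ex);ey=np.cross(nn,ex)
    q=np.stack([(P-c)@ex,(P-c)@ey],-1)*1000
    r=cv2.minAreaRect(q.astype(np.float32));print(n,mm.sum(),'rect',r)
    o=np.median(p[mm],0);print('colour',o)
    b=cv2.boxPoints(r)/1000;C=c+b[:,:1]*ex+b[:,1:]*ey;print(C,'\n',project(n,C))
    # blue fence pixels
    bl=(sat>.5)&(p[...,2]>p[...,0]+25)&(np.linalg.norm(W-c,axis=-1)<.18)&(d>0)
    h=(W-c)@nn; fb=bl&(h>.012)&(h<.024);print('fence px',fb.sum(),np.median(h[fb]))
    F=W[fb];qf=np.stack([(F-c)@ex,(F-c)@ey],-1); np.savez(f"pl_{n}.npz",c=c,nn=nn,ex=ex,ey=ey,qf=qf)
    rf=cv2.minAreaRect((qf*1000).astype(np.float32));print('fence rect',rf); b=cv2.boxPoints(rf)/1000;print(c+b[:,:1]*ex+b[:,1:]*ey+.018*nn)
    img=p.copy();img[mm]=img[mm]//2+[0,120,0];img[fb]=[255,0,0];cv2.imwrite(f"pics/seg_{n}.png",cv2.resize(img[60:300,100:500] if n=='top' else img[60:260,300:520],None,fx=2,fy=2)[:,:,::-1].astype(np.uint8))
```

```text
scene 5269 rect ((-8.451416015625, -26.87828826904297), (199.9865264892578, 174.33912658691406), 20.12074089050293)
colour [132. 127. 117.]
[[0.4145 0.1825 0.1036]
 [0.4808 0.026  0.0645]
 [0.6637 0.0918 0.1114]
 [0.5975 0.2482 0.1505]] 
 [[392.8027 104.9133]
 [348.9239 160.0192]
 [434.8776 189.4171]
 [479.3796 124.4789]]
fence px 711 0.015719139513310165
fence rect ((-9.475341796875, -29.015457153320312), (203.1991424560547, 170.5965576171875), 19.83241844177246)
[[0.4106 0.1735 0.1193]
 [0.4746 0.0202 0.0809]
 [0.6609 0.0861 0.1282]
 [0.5969 0.2394 0.1667]]
top 8896 rect ((-0.2657432556152344, -13.514862060546875), (190.45960998535156, 160.3871612548828), 20.238990783691406)
colour [89. 93. 81.]
[[0.4206 0.1852 0.1041]
 [0.4819 0.0415 0.0679]
 [0.6559 0.1044 0.1129]
 [0.5946 0.2482 0.149 ]] 
 [[146.5675 262.0755]
 [228.3987 229.8591]
 [192.6389 138.296 ]
 [105.8664 165.7997]]
fence px 772 0.01654690939213617
fence rect ((-4.74664306640625, -23.79492950439453), (198.7779541015625, 168.23854064941406), 20.16098403930664)
[[0.4089 0.1724 0.1174]
 [0.473  0.0215 0.0794]
 [0.6547 0.087  0.1262]
 [0.5906 0.2378 0.1642]]
```

```bash
cat >> h.py <<'E'
C=np.array([.4825,.0412,.0662])
_x=np.array([.174,.0629,.045]);_n=np.array([-.1365,-.3122,.9402]);_n/=np.linalg.norm(_n)
EX=_x-_n*(_x@_n);EX/=np.linalg.norm(EX);EY=np.cross(_n,EX);N=_n
def plate(x,y,z): return C+x*EX+y*EY+z*N
def quat(tx,ty): return R.from_matrix(np.stack([tx,ty,np.cross(tx,ty)],1)).as_quat()
S=np.array([.4478,-.131]);YAW=np.radians(14.9)
def qpick(s): return quat(s*np.array([-np.sin(YAW),np.cos(YAW),0]),np.array([0,0,-1.]))
def qplace(s): return quat(s*EY,-N)
E
python3 - <<'E'
from h import *
np.set_printoptions(precision=3,suppress=True)
print(EX,EY,N,'EX az',np.degrees(np.arctan2(EX[1],EX[0])))
for n in('scene','top'): print(n,project(n,[plate(0,0,0),plate(.19,0,0),plate(0,.16,0),plate(.19,.16,0)]).round(0).tolist())
for s in(1,-1):
    print(s,'hover',ctrl.solve_ik([*S,.15],qpick(s)),'pick',ctrl.solve_ik([*S,.002],qpick(s)))
    print('  place',ctrl.solve_ik(plate(.095,.08,.003),qplace(s)),'above',ctrl.solve_ik(plate(.095,.08,.12),qplace(s)), ctrl.solve_ik(plate(.095,.08,.18),qplace(s)))
E
```

```text
[0.913 0.329 0.242] [-0.384  0.891  0.24 ] [-0.136 -0.312  0.94 ] EX az 19.791897354045975
scene [[355.0, 157.0], [437.0, 184.0], [395.0, 106.0], [478.0, 124.0]]
top [[229.0, 230.0], [193.0, 138.0], [147.0, 262.0], [106.0, 166.0]]
1 hover [ 0.693  0.75  -0.837  2.093  0.893  0.707  1.084] pick [ 0.424  0.958 -0.388  2.163  1.394  0.32   0.638]
  place [ 0.323  0.898 -0.849  2.051  1.157  0.382  0.638] above [ 0.599  0.841 -1.26   2.008  0.931  0.713  0.837] [ 0.665  0.717 -1.254  1.959  0.679  0.739  1.074]
-1 hover [ 0.237  0.63  -0.081  2.115  0.122  0.401 -1.251] pick [ 0.208  0.937 -0.036  2.174  0.744  0.042 -1.868]
  place [ 0.052  0.781 -0.366  2.064 -0.232  0.134 -1.156] above [ 0.165  0.569 -0.413  2.027 -0.184  0.396 -1.198] [ 0.252  0.477 -0.471  1.977 -0.158  0.549 -1.22 ]
```

Run:
```python
from h import *
np.set_printoptions(precision=3,suppress=True)
q=qpick(1)
ctrl.move_pose([*S,.13],q)
s=ctrl.read_state();print(s['time'],s['q'],s['eef_pos'])
p,d=camera('top');cv2.imwrite('pics/hover.png',p[:,:,::-1])
p,d=camera('scene');cv2.imwrite('pics/hover_s.png',p[:,:,::-1])
ok=ctrl.line_to([*S,.03],vel=.15,until_force=5);print(ok,ctrl.read_state()['eef_pos'])
if not ok:
    ok=ctrl.line_to([*S,.002],vel=.08,until_force=5)
    s=ctrl.read_state();print(ok,s['time'],s['q'],s['eef_pos'],s['contact_force'])
p,d=camera('scene');cv2.imwrite('pics/down_s.png',p[:,:,::-1])
```

```text
2.9 [ 0.661  0.774 -0.782  2.109  0.941  0.657  1.045] [ 0.448 -0.132  0.13 ]
False [ 0.448 -0.131  0.03 ]
False 4.3167 [ 0.51   0.984 -0.534  2.158  1.422  0.443  0.617] [ 0.448 -0.131  0.003] [ 0.175 -0.026 -0.045]
```

```bash
python3 -c "
import cv2,numpy as np
a=cv2.imread('pics/hover.png')[100:320,200:460];b=cv2.imread('pics/down_s.png')[80:300,180:440]
cv2.imwrite('pics/c1.png',cv2.resize(np.hstack([a,b]),(780,330)))"
```

```text
(no output)
```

View pics/c1.png

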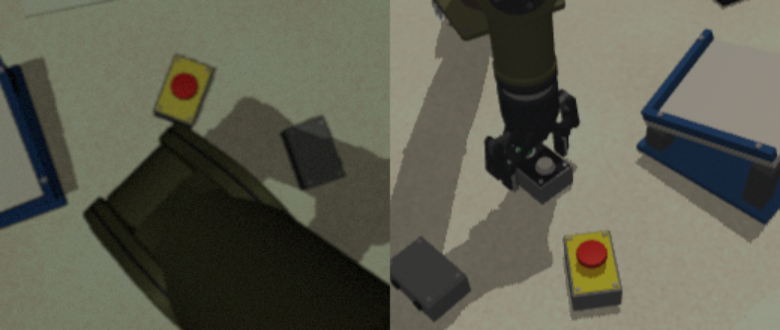

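The fingers straddle the station's long sides, as planned (crop, right half, about (535,165)). Next: grip and lift.

```bash
python3 - <<'E'
from h import *
np.set_printoptions(precision=3,suppress=True)
ctrl.command_gripper(0.0,45)
s=ctrl.read_state();print(s['time'],s['gripper_width'],s['gripper_width']*85,s['eef_pos'],s['contact_force'])
ctrl.line_to([*S,.05],vel=.12)
s=ctrl.read_state();print(s['time'],s['gripper_width'],s['eef_pos'],s['contact_force'])
ctrl.line_to([*S,.22],vel=.25)
s=ctrl.read_state();print(s['time'],s['gripper_width'],s['q'],s['contact_force'])
p,d=camera('scene');cv2.imwrite('pics/lift.png',p[:,:,::-1]);W=world('scene',d);np.save('Wlift.npy',W)
for z in(.0,.03,.06,.1): print(z,ctrl.solve_ik(plate(.095,.08,z),qplace(1)))
E
python3 -c "
import cv2
b=cv2.imread('pics/lift.png')[40:300,150:490];cv2.imwrite('pics/c2.png',cv2.resize(b,None,fx=2,fy=2))"
```

```text
4.725 0.6961081920093087 59.169196320791244 [ 0.448 -0.131  0.003] [-0.5   -0.482  5.336]
5.275 0.6961756566078406 [ 0.448 -0.131  0.05 ] [ 0.556  0.233 -3.492]
6.1083 0.6937459007467113 [ 0.757  0.643 -0.92   2.022  0.702  0.832  1.257] [-0.564 -0.173 -2.916]
0.0 [ 0.243  0.855 -0.699  2.055  1.01   0.268  0.772]
0.03 [ 0.313  0.822 -0.79   2.052  0.922  0.342  0.858]
0.06 [ 0.378  0.789 -0.869  2.043  0.838  0.409  0.937]
0.1 [ 0.459  0.742 -0.962  2.024  0.731  0.495  1.037]
```

View pics/c2.png

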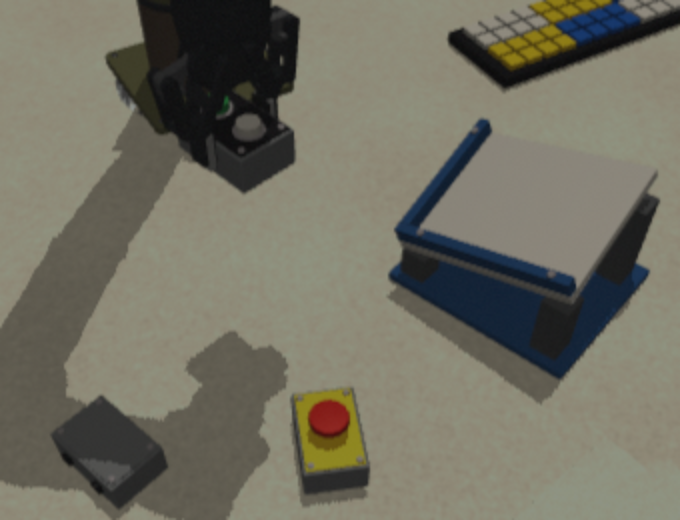

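```bash
python3 - <<'E'
from h import *
np.set_printoptions(precision=3,suppress=True)
ctrl.move_pose(plate(.095,.08,.12),qplace(1))
s=ctrl.read_state();print(s['time'],s['gripper_width'],s['q'],s['contact_force'])
ctrl.line_to(plate(.095,.08,.03),vel=.15,until_force=6)
s=ctrl.read_state();print(s['time'],s['eef_pos'],plate(.095,.08,.03),s['contact_force'],s['q'])
for n in('scene','top'):
    p,d=camera(n);cv2.imwrite(f'pics/above_{n}.png',p[:,:,::-1]);np.save(f'Wab_{n}.npy',world(n,d))
E
python3 -c "
import cv2,numpy as np
a=cv2.imread('pics/above_scene.png')[40:240,290:520];b=cv2.imread('pics/above_top.png')[100:300,80:310];cv2.imwrite('pics/c3.png',cv2.resize(np.hstack([a,b]),(782,340)))"
```

```text
7.1167 0.6957262470931833 [ 0.499  0.719 -1.001  2.012  0.679  0.538  1.086] [ 0.319 -0.122 -2.984]
7.8667 [0.535 0.134 0.137] [0.534 0.134 0.137] [ 0.089 -0.144 -2.492] [ 0.293  0.809 -0.75   2.052  0.863  0.316  0.914]
```

View pics/c3.png

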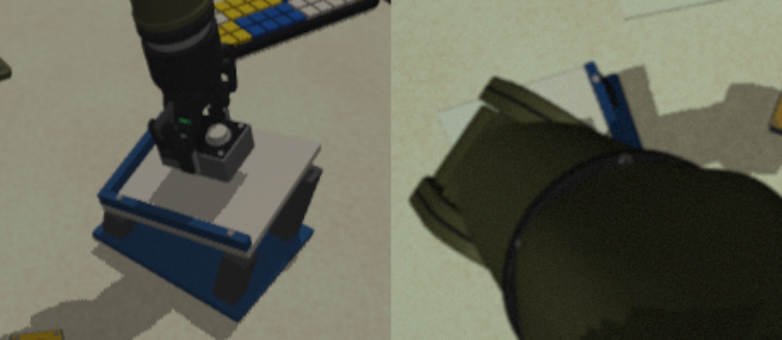

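The station hovers about 3 cm over the plate (crop, about (220,150)). Before lowering, I check its orientation in the plate frame.

Run:
```python
from h import *
np.set_printoptions(precision=4,suppress=True)
W=np.load('Wab_scene.npy');p=cv2.imread('pics/above_scene.png')
Q=np.stack([(W-C)@EX,(W-C)@EY,(W-C)@N],-1)
for (u0,u1,v0,v1) in [(345,365,128,142)]:
    for v in range(110,146,3):
        print(v,[tuple((Q[v,u]*1000).round().astype(int).tolist()) for u in range(340,368,4)])
```

```text
110 [(-186, 164, -64), (-181, 172, -71), (-172, 177, -73), (-162, 181, -74), (-155, 188, -78), (-146, 192, -80), (-140, 200, -85)]
113 [(-181, 155, -65), (-172, 161, -68), (-162, 164, -68), (-154, 170, -72), (-148, 178, -78), (-139, 182, -79), (-133, 190, -85)]
116 [(-174, 146, -65), (-164, 150, -66), (-155, 154, -68), (-148, 161, -73), (-140, 167, -76), (-136, 176, -84), (-125, 179, -83)]
119 [(-165, 135, -63), (-157, 140, -66), (-147, 145, -67), (-140, 150, -71), (-133, 157, -76), (-126, 163, -79), (-118, 169, -82)]
122 [(-155, 123, -60), (-148, 129, -63), (-144, 138, -71), (-134, 142, -71), (-126, 147, -74), (-118, 153, -78), (-111, 159, -82)]
125 [(-148, 113, -58), (-143, 122, -65), (-136, 128, -69), (-128, 133, -72), (-120, 138, -75), (-114, 145, -79), (-103, 148, -79)]
128 [(-142, 106, -60), (-134, 111, -62), (-128, 117, -67), (-120, 123, -69), (-115, 131, -76), (-106, 135, -78), (-99, 141, -81)]
131 [(-138, 98, -61), (-128, 102, -63), (-120, 107, -65), (-114, 114, -69), (-106, 119, -72), (-101, 127, -78), (-91, 131, -79)]
134 [(-129, 88, -59), (-121, 93, -62), (-112, 98, -63), (-107, 104, -69), (-100, 111, -72), (-93, 117, -77), (-7, 52, 17)]
137 [(-121, 78, -56), (-114, 84, -61), (-109, 91, -66), (-100, 96, -68), (-93, 101, -71), (-12, 42, 16), (-2, 44, 17)]
140 [(-114, 69, -56), (-108, 76, -61), (-100, 80, -63), (-93, 86, -67), (-88, 93, -72), (-3, 32, 20), (2, 38, 16)]
143 [(-109, 62, -57), (-103, 68, -61), (-95, 72, -64), (-86, 77, -65), (-8, 23, 18), (2, 25, 20), (3, 34, 11)]
```

Run:
```python
from h import *
W=np.load('Wab_scene.npy')
Q=np.stack([(W-C)@EX,(W-C)@EY,(W-C)@N],-1)
for v in range(112,150,3):
    print(v,[tuple((Q[v,u]*1000).round().astype(int).tolist()) for u in range(408,444,4)])
w=Q[112:150,400:445].reshape(-1,3)*1000
f=w[(w[:,0]>134)&(w[:,0]<150)&(w[:,2]>32)&(w[:,2]<60)&(w[:,1]>50)&(w[:,1]<110)]
print(len(f),f.min(0),f.max(0));c=f.mean(0);print(c,np.linalg.svd(f-c)[2][2])
print(np.percentile(f,[3,97],axis=0))
```

```text
112 [(87, 93, 67), (93, 96, 66), (102, 97, 67), (108, 101, 65), (116, 102, 67), (123, 104, 66), (-5, 294, -145), (4, 298, -146), (12, 304, -150)]
115 [(89, 87, 65), (97, 89, 65), (112, 83, 75), (118, 86, 74), (120, 96, 65), (127, 97, 66), (136, 98, 68), (141, 103, 65), (18, 293, -148)]
118 [(94, 80, 66), (108, 74, 75), (116, 75, 76), (123, 78, 76), (124, 88, 66), (132, 90, 66), (138, 93, 65), (140, 102, 57), (114, 153, 2)]
121 [(97, 74, 64), (108, 72, 69), (120, 68, 76), (124, 75, 71), (130, 78, 69), (135, 84, 65), (141, 87, 64), (140, 101, 51), (118, 144, 2)]
124 [(103, 65, 66), (110, 67, 66), (118, 69, 67), (125, 71, 67), (132, 74, 66), (139, 77, 66), (141, 86, 57), (140, 99, 45), (120, 140, -1)]
127 [(106, 59, 65), (115, 60, 67), (122, 62, 67), (129, 65, 66), (136, 67, 66), (141, 72, 63), (140, 85, 50), (140, 97, 38), (125, 131, 1)]
130 [(112, 51, 67), (118, 54, 66), (124, 58, 64), (134, 56, 68), (138, 62, 64), (140, 71, 56), (140, 83, 44), (141, 94, 33), (130, 122, 2)]
133 [(112, 49, 61), (120, 49, 63), (129, 50, 65), (137, 51, 67), (139, 59, 59), (141, 69, 50), (140, 81, 38), (1
[... 259 characters left out ...]
36), (126, 97, 0), (134, 98, 1), (141, 101, 1)]
142 [(105, 50, 33), (116, 48, 38), (125, 49, 41), (133, 50, 42), (140, 53, 42), (140, 64, 30), (130, 90, 0), (138, 92, 1), (145, 94, 1)]
145 [(88, 67, 0), (96, 70, 0), (123, 49, 31), (134, 47, 37), (140, 51, 35), (125, 81, -2), (134, 83, 0), (141, 86, -1), (149, 87, 1)]
148 [(93, 59, 1), (100, 62, 0), (108, 64, 1), (116, 67, 2), (123, 70, 1), (130, 73, 0), (137, 76, 0), (145, 79, -1), (152, 81, -1)]
209 [134.5286905   50.12922068  32.03056276] [141.82017103 107.84017226  59.92579056]
[140.08166515  77.95645018  46.48783604] [ 0.99993351 -0.01088735  0.00379963]
[[138.7872743   50.82784331  32.91036237]
 [141.30654082 105.06641208  59.55214457]]
```

End face at x 140, downhill side at y 49, axes parallel to within 0.6 deg: as planned, with 49–50 mm clear. Lower gently, release and back away.

```bash
python3 - <<'E'
from h import *
np.set_printoptions(precision=3,suppress=True)
def P(): 
    s=ctrl.read_state();d=s['eef_pos']-C;print(round(s['time'],2),'plate mm',np.array([d@EX,d@EY,d@N])*1000,'F',s['contact_force'],'N',s['contact_force']@N,round(s['gripper_width'],3));return np.array([d@EX,d@EY,d@N])
ctrl.line_to(plate(.095,.08,.008),vel=.06,until_force=4);P()
ok=ctrl.line_to(plate(.095,.08,-.003),vel=.012,until_force=2);print('touch',ok);a=P()
if ok:
    p,d=camera('scene');cv2.imwrite('pics/touch.png',p[:,:,::-1]);np.save('Wtouch.npy',world('scene',d))
E
python3 - <<'E'
import sys;sys.path.insert(0,'.')
import os;os.chdir('.')
from h import *
W=np.load('Wtouch.npy');Q=np.stack([(W-C)@EX,(W-C)@EY,(W-C)@N],-1)
w=Q[112:175,390:450].reshape(-1,3)*1000
f=w[(w[:,0]>70)&(w[:,0]<150)&(w[:,1]>45)&(w[:,1]<115)&(w[:,2]>15)]
for k in range(3):
    h,e=np.histogram(f[:,k],bins=np.arange(14,152,2));i=np.argsort(h)[-3:];print('xyz'[k],e[i],h[i])
E
```

```text
8.48 plate mm [95.019 80.045  8.078] F [ 0.923  0.934 -3.366] N -3.5824162247198457 0.696
touch True
9.04 plate mm [95.012 79.927  2.491] F [-0.269 -1.487  4.213] N 4.46216420793136 0.695
x [140 106 138] [79 85 99]
y [52 50 48] [ 53  62 121]
z [46 36 38] [ 70 209 230]
```

```bash
python3 - <<'E'
from h import *
np.set_printoptions(precision=3,suppress=True)
st=ctrl.read_state()
ctrl.command_gripper(1.0)
s1=ctrl.read_state()
try: ctrl.line_to(plate(.095,.08-.018,.0025+.075),vel=.25)
except ctrl.PlanningError as e:
    print('PE',e); ctrl.line_to(plate(.095,.08,.0025+.06),vel=.15)
s2=ctrl.read_state()
print(st['time'],s1['time'],s1['contact_force'],s1['gripper_width'],s2['time'],s2['contact_force'])
ctrl.line_to(s2['eef_pos']+[0,0,.08],vel=.25)
for n in('scene','top'):
    p,d=camera(n);cv2.imwrite(f'pics/rel_{n}.png',p[:,:,::-1]);np.save(f'Wrel_{n}.npy',world(n,d))
s=ctrl.read_state();print(s['time'],s['q'])
E
python3 -c "
import cv2,numpy as np
a=cv2.imread('pics/rel_scene.png')[40:240,290:520];b=cv2.imread('pics/rel_top.png')[100:300,80:310];cv2.imwrite('pics/c4.png',cv2.resize(np.hstack([a,b]),(782,340)))"
```

```text
9.0917 9.475 [0.494 0.288 0.175] 1.0010957611841231 9.9333 [-0.564  0.282 -0.173]
10.5083 [ 0.543  0.705 -1.082  1.932  0.61   0.657  1.149]
```

View pics/c4.png

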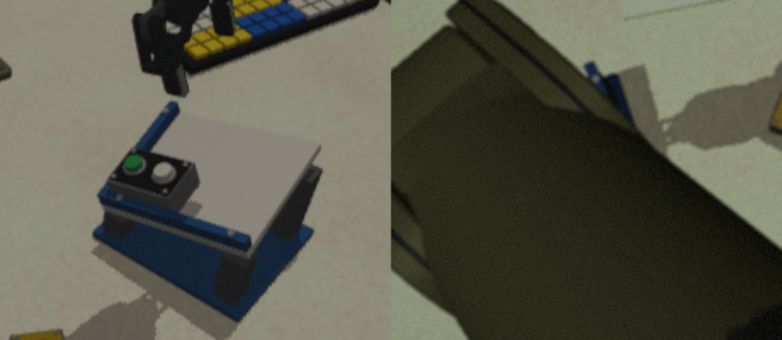

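The station lies in the low corner, buttons up (crop, about (155,172)). I move the arm clear and measure how flush it sits.

```bash
python3 - <<'E'
from h import *
np.set_printoptions(precision=4,suppress=True)
ctrl.move_pose([.42,-.16,.3],qpick(1))
ctrl.move_j([1.259,0.689,-0.195,1.565,0.157,0.902,-0.215])
print(ctrl.read_state()['time'],ctrl.read_state()['contact_force'])
for n in('scene','top'):
    p,d=camera(n);cv2.imwrite(f'pics/fin_{n}.png',p[:,:,::-1]);W=world(n,d);np.save(f'Wfin_{n}.npy',W)
    for t in('station','estop','junction'):
        rs=regions_of(n,t)
        if not rs: print(n,t,'none');continue
        P=W[rs[0]['pixels']]
        if t=='station':
            Q=np.stack([(P-C)@EX,(P-C)@EY,(P-C)@N],-1)*1000
            T=Q[(Q[:,2]>33)&(Q[:,2]<42)];print(n,t,rs[0]['conf'],cv2.minAreaRect(T[:,:2].astype(np.float32)),'z',np.median(T[:,2]))
            A=np.c_[T[:,:2],np.ones(len(T))];print('  lid tilt',np.degrees(np.linalg.lstsq(A,T[:,2],rcond=None)[0][:2]))
            F=Q[(Q[:,0]>86)&(Q[:,2]>8)&(Q[:,2]<30)]
            if len(F)>20: c=F.mean(0);print('  end face',len(F),c,np.linalg.svd(F-c)[2][2])
        else:
            T=P[(P[:,2]>.03)&(P[:,2]<.045)];print(n,t,rs[0]['conf'],cv2.minAreaRect((T[:,:2]*1000).astype(np.float32)))
E
python3 -c "
import cv2,numpy as np
a=cv2.imread('pics/fin_scene.png')[90:210,330:480];b=cv2.imread('pics/fin_top.png')[130:280,90:260]
cv2.imwrite('pics/c5.png',np.hstack([cv2.resize(a,(400,320)),cv2.resize(b,(390,320))]))"
```

```text
13.3583 [0.5646 0.3126 0.8338]
scene station 0.62 ((48.549625396728516, 29.54473114013672), (89.90663146972656, 61.35603713989258), 0.21086272597312927) z 37.58692769836907
  lid tilt [-0.3715  0.7511]
  end face 158 [91.6987 27.8556 19.4263] [ 0.9998 -0.018   0.0058]
scene estop 0.89 ((633.9379272460938, -146.87466430664062), (59.929683685302734, 92.61054992675781), 69.38237762451172)
scene junction 0.68 ((543.3955078125, -328.9908142089844), (91.77777862548828, 60.534019470214844), 17.640594482421875)
top station 0.97 ((45.37244415283203, 31.333309173583984), (89.78157043457031, 59.56010818481445), 0.22389163076877594) z 36.758895069380955
  lid tilt [-0.0634 -0.0149]
top estop 0.86 ((631.8314208984375, -145.68307495117188), (60.060585021972656, 90.40376281738281), 69.0926513671875)
top junction 0.7 ((540.974853515625, -327.9212341308594), (87.38035583496094, 60.480018615722656), 18.147232055664062)
```

View pics/c5.png

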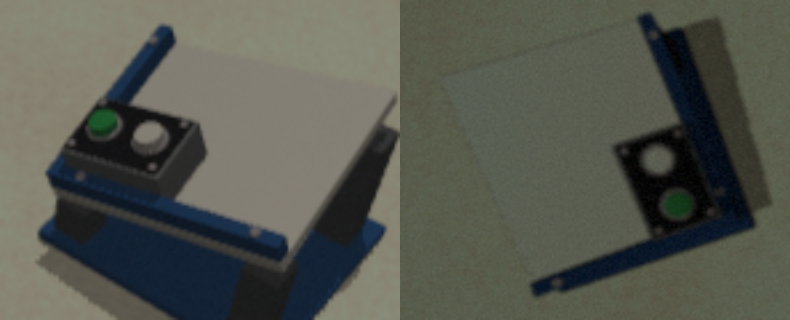

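View pics/fin_scene.png

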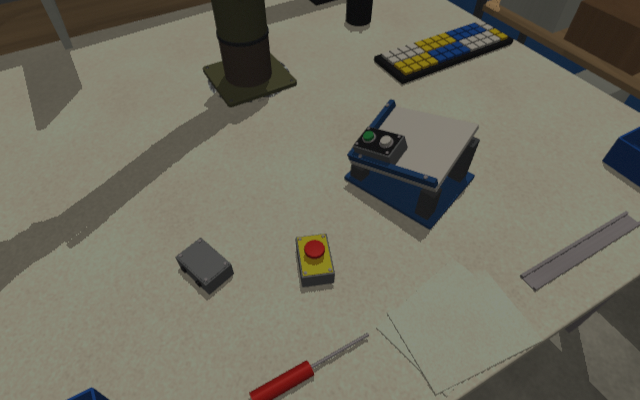

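The final pictures show the station in the low corner, buttons up (scene about (380,142)), with yaw error about 0.2 deg. Both bystanders are in place, so I hand it in.

```bash
python3 -c "
from h import *
ctrl.sign_off();print(ctrl.read_state()['time'])"
```

```text
the job is handed in; nothing more can be done
the job is handed in; nothing more can be done
```

The control station is in the low corner of the nest, buttons up and resting against both fences. I handed the job in at about 14 s of the 35 s allowed.

- **Placing:** I gripped it across its 60 mm width. I then set it on the plate parallel to the long fence, about 49 mm clear of the long fence and 50 mm clear of the short one. It touched down with about 7 N, then I let go and backed off. It slid home by itself, and I did not push it.
- **Seating:** the top camera puts its origin at x 45.4, y 31.3 mm, against the target of 45 and 30. It is turned about 0.2° from the fence, and its lid sits at the right height.
- **Disagreement between cameras:** the scene camera reads x 48.5, y 29.5 mm. It showed the same x offset of about 3 mm from the top camera before anything moved, and the calibration is only good to about 2 mm. I take it as camera error, not a gap.
- **Bystanders:** the emergency-stop box and the junction box measure within about 2 mm of where they started, which is measurement noise.
- **Arm:** it is back at its start pose, touching nothing.

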